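# Hold a steel lug home in the corner of the clamping jig

### The arm

A 7-joint arm with a two-finger parallel gripper is mounted at the origin on the work surface. World frame = base frame: x ahead of the robot, y to its left, z up, the work surface at z = 0. Lengths are in m, angles in rad, forces in N, time in s.
With the tool pointing down it reaches from about 0.4 to 0.85 m from the base axis. Payload 4.5 kg.
Tool frame: the origin (TCP) lies between the finger pads, 19 mm behind the fingertips; this is the grasp point; z points along the fingers, y is the line along which they close (so a half turn about z gives the same grasp; the last joint's range is limited). The gripper opens to 88 mm and grips with 3 to 60 N. Pads are 18 mm wide; open, the fingers measure 123 mm over their backs; the gripper's body (75 mm by 187 mm) begins 45 mm behind the grasp point.
Start: joints at [1.265, 0.689, -0.195, 1.565, 0.157, 0.902, -0.215], TCP at [0.208, -0.589, 0.257] pointing down, gripper open.
Joint ranges: [-3.01, 3.01], [-0.46, 2.08], [-1.47, 1.51], [0.13, 2.56], [-1, 4.14], [0.04, 2.09], [-2.66, 2.66]. Speed limits (rad/s): [2.57, 2.57, 3.14, 3.14, 3.14, 3.14, 3.14].

### API

Orientations are given as a unit quaternion [x, y, z, w].
In Python, from plant import get_state, snapshot, camera_params, finish_job gives the robot as it stands.
- The arm moves only by the shell command python3 -m handwheel 'ROWS' [FORCE]. ROWS is a JSON object whose key "ticks" holds a list of rows, 1 to 10 of them, each of 7 numbers: the opening from 0.0 (shut) to 1.0 (fully open), then dx, dy, dz in shares of 1 m (1.0 is 1 m), then a rotation vector rx, ry, rz in parts of the range, where 1.0 means pi rad; each row is the pose to reach, as a shift and turn from the pose commanded when the command began, along the tool's axes at that moment; what a row does not reach only later rows make up. A row lasts 1/10 s, in which the tool goes at most 0.05 m and 0.15 rad, less where a joint would pass 70% of its speed; a pose out of reach is approached as far as the arm can. The fingers move at their own pace and stop on an object; FORCE is the grip in N (left out, the last holds). Time passes only in rows, so rows that do not move let the fingers close. It prints the time, the measured TCP pose, the force, the opening and the grip force at its end. Shift and turn numbers lie between -1 and 1, and a call with a number outside is refused. Input that does not fit is refused with a message, and nothing moves.
- get_state(): the state, without advancing time (a new reading comes with each control period).
- snapshot(name): name is "scene" or "top" or "wrist"; returns (picture, depth): 384x512x3 uint8, red, green, blue; 384x512 float32, m along the optical axis (not along the pixel's ray), 0 where there is no reading.
- camera_params(name): a dict with "fx", "fy", "cx", "cy" (pixels), "k1" (the pictures are not rectified: a ray, as slopes to the right and down, at radius r is drawn at 1 + k1 r^2 times it, then the intrinsics apply), "rvec" (rotation vector, rad) and "tvec" (3), from world to camera coordinates, as OpenCV has them. Camera axes: x right, y down, z forward; pixel columns grow to the right and rows downward; lengths in m; the calibration is good to about 2 mm. A picture is of the moment at which its call begins: read the wrist's pose just before it. camera_params takes no time and is no camera call; for the wrist camera it gives the pose at the moment of the call.
- finish_job(): hands the job in; it is judged then, once.
The state is a dict: "clock": time; "q": joint angles; "qd": joint speeds; "joint_torque": joint torques, N m; "tool_pos": TCP position; "eef_rot": TCP orientation; "contact_force": force on the tool from outside, world axes, zero at the start; "moment": the same for the moment, N m; "opening": opening from 0.0 (shut) to 1.0 (fully open); "finger_force": force on a finger pad.
Only numpy, scipy, OpenCV 4.12 (cv2) and the standard library are available. Lean on these libraries where they do the work, as an engineer would, in place of code of your own. Each camera call takes 0.05 s, during which the arm holds its last target. There are 200 camera calls.

### The job

Pick the steel lug with the rectangular foot out of the parts tray and set it foot down on the jig's base plate, the long side of its foot, and so its upright, along the long fence. Push it fully home into the corner, so that it sits flat and square and bears firmly on the long fence and on the end stop at the same time, and finish like that: still gripping it and pressing it against both stops, ready for me to swing the clamp over. Leave the other fittings in the tray and do not disturb the things lying on the bench.

Things in the scene. Friction and masses are not known exactly. Their poses are not given: they have to be found in the camera images.
- lug: the wanted part, bare steel, foot down in the tray, about 0.60 kg (15 % either way): sharp-edged foot 60 (x) x 72 (y) x 12 high; on its middle an upright 20 thick (x), 40 wide (y), half-round top, 50 high over all, dark 14 mm cross hole along x at 30 height. Origin: centre of the underside, z up. The same turned half round.
- lug_grip (a point): point on the lug's axis, 35 above its underside, axes as the lug's: best TCP place, closing along x on the 20 mm thickness; fingertips 19 below it clear the foot (12) and the stops (10). Press down only lightly while sliding (friction of oiled steel, about 0.3), or the foot may tip and bind. Open only to about 50 mm: neighbours lie 40 or more from this point.
- jig: clamping jig fixed to the bench, does not give: steel base plate 230 x 230 x 12, two low stops at right angles, and behind the long fence a toggle clamp standing open (fixed, 120 high over the bench; above the stops all of it is 25 or more beyond the long fence's working face). Origin: centre of the underside; x runs across the long fence towards the clamp, y along it towards the end stop.
- corner (a point): the corner, where the stops' working faces would meet, on the plate's top (12 above the bench); axes as the jig's. Free floor lies towards -x and -y: 135 by 160 mm. With the lug home, the 72 side of its foot along the long fence, its origin is at (-30, -36, 0) mm here and its y axis along this y, either way round.
- long_fence: long stop: steel bar 18 (x) x 120 (y) x 10 high on the plate, along the jig's y; its working face, towards -x, is the plane x = 0 of point corner; it ends 6 short of the corner. Origin: centre of its underside. A steady push of 5 to 15 N on each stop is right; under 3 N is not held.
- end_stop: short stop: steel bar 74 (x) x 18 (y) x 10 high on the plate, along the jig's x; its working face, towards -y, is the plane y = 0 of point corner; it ends 6 short of the corner. Origin: centre of its underside. Push as on the long fence.
- tray: open grey sheet-steel tray, fixed, 246 (x) x 346 (y) outside, 42 high, floor and walls 3 thick. Origin: centre of its underside. Tray and jig may be on either side of the robot. Eight parts, the lug and seven others, lie loose on its floor.
- round_lug: a steel lug with a ROUND foot 66 mm across and 12 mm thick and an upright lug 34 wide, 18 thick, 49 high overall: not the one wanted; loose in the tray. Sizes in mm; origin near the middle of its underside
- flat_plate: a plain steel plate 50 x 70 x 12 with two holes and no lug: not the one wanted; loose in the tray. Sizes in mm; origin near the middle of its underside
- hex_bolt: hexagon bolt lying on its side, 79 long, head 35 across corners; loose in the tray. Sizes in mm; origin near the middle of its underside
- pipe_elbow: dark pipe elbow, about 64 x 64, 40 high; loose in the tray. Sizes in mm; origin near the middle of its underside
- shaft_collar: steel ring 64 outside, 32 bore, 18 high; loose in the tray. Sizes in mm; origin near the middle of its underside
- hex_nut0: hexagon nut, 24 across flats, 13 high; loose in the tray. Sizes in mm; origin near the middle of its underside
- hex_nut1: hexagon nut, 24 across flats, 13 high; loose in the tray. Sizes in mm; origin near the middle of its underside
- wrench: combination wrench lying on the bench, 210 long. Sizes in mm; origin near the middle of its underside
- hammer: hammer lying on the bench, 290 long. Sizes in mm; origin near the middle of its underside
- spray_can: aerosol can standing on the bench, 66 across, 180 high. Sizes in mm; origin near the middle of its underside
- tape_measure: tape measure standing on the bench, 66 x 36 x 62. Sizes in mm; origin near the middle of its underside
- wire_spool: spool of wire standing on the bench, 64 across, 40 high. Sizes in mm; origin near the middle of its underside

How it is judged:
By the outcome, as a careful person would: the job done as asked, in the order asked, and still so for the second after the job is handed in, while the arm keeps its last pose, push and grip.
It also fails if it takes over 69 s, if anything falls off the work surface, if the arm or the gripper's body presses on something with over 40 N, if the wrist force passes 120 N, or if a joint passes its speed limit or range.

## Working session

There is one attempt and no reset: what is moved stays moved. The work goes in short steps, Python scripts to look and compute and a shell command to move; the robot and the scene stay as the last step left them, time stands still between calls to the robot, and variables do not carry over. Pictures are saved under pics/ and viewed, at most 10 in all, crops included, and the job is handed in when it is done.

```bash
ls; mkdir -p pics
cat > h.py <<'E'
import numpy as np, cv2
from scipy.spatial.transform import Rotation as R
from plant import get_state, snapshot, camera_params, finish_job
def cloud(name):
    p=camera_params(name); img,d=snapshot(name)
    K=np.array([[p['fx'],0,p['cx']],[0,p['fy'],p['cy']],[0,0,1.]])
    v,u=np.mgrid[0:d.shape[0],0:d.shape[1]]
    s=cv2.undistortPoints(np.stack([u,v],-1).reshape(-1,1,2).astype(np.float64),K,np.array([p['k1'],0,0,0.])).reshape(-1,2)
    z=d.reshape(-1).astype(float)
    X=np.c_[s*z[:,None],z]
    Rm=cv2.Rodrigues(np.array(p['rvec'],float))[0]
    W=(X-np.array(p['tvec'],float).reshape(3))@Rm
    W[z==0]=np.nan
    return img,W.reshape(*d.shape,3)
def save(name,img): cv2.imwrite('pics/'+name+'.png',img[...,::-1])
E
python3 - <<'E'
from h import *
st=get_state(); print(st)
img,W=cloud('top'); save('top0',img); np.save('top0.npy',W)
img2,W2=cloud('scene'); save('scene0',img2); np.save('scene0.npy',W2)
for uv in [(100,100),(256,192),(400,300)]: print(uv,W[uv[1],uv[0]])
E
```

```text
pics
{'clock': 0.0, 'q': array([ 1.26479859,  0.69000213, -0.19449392,  1.56634291,  0.15729966,
        0.90249358, -0.21510054]), 'qd': array([ 3.21105208e-05,  8.37831244e-04, -1.03867667e-03, -1.72290325e-04,
       -8.82540246e-04,  6.89196794e-04, -1.81204665e-04]), 'joint_torque': array([-1.53562643e-03, -5.27559078e+01, -1.26707554e+00, -1.53434622e+01,
       -5.26380027e-02,  6.58950390e-03,  1.75427722e-04]), 'tool_pos': array([ 0.20805589, -0.58871778,  0.25659846]), 'eef_rot': array([ 9.85595695e-01,  1.69116131e-01, -2.27655507e-04, -8.99430354e-04]), 'contact_force': array([0.95986992, 0.21715307, 0.52183431]), 'moment': array([ 0.0025496 , -0.00695699,  0.01461797]), 'finger_force': 0.0, 'opening': 1.0005103408743974}
(100, 100) [0.8631133  0.51102693 0.05239305]
(256, 192) [ 5.80632473e-01  2.66577051e-02 -6.34549640e-05]
(400, 300) [ 2.51478190e-01 -4.06635777e-01  1.81876802e-05]
```

View pics/top0.png

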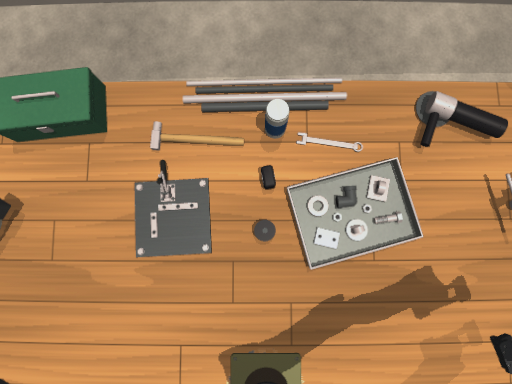

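View pics/scene0.png

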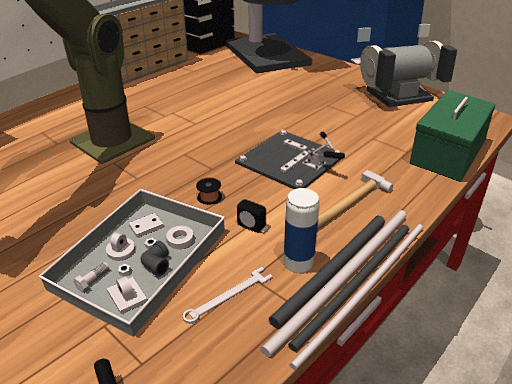

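The top view shows the wanted lug (rectangular foot) at about (378,188). The jig has its long fence at (178,206), its end stop at (154,225) and the clamp at (167,190). The scene view confirms this layout.

Run:
```python
from h import *
W=np.load('top0.npy')
def reg(u0,u1,v0,v1,z0,z1):
    P=W[v0:v1,u0:u1].reshape(-1,3); return P[(P[:,2]>z0)&(P[:,2]<z1)]
def rect(P):
    (c,s,a)=cv2.minAreaRect((P[:,:2]*1000).astype(np.float32)); return np.round(c,1),np.round(s,1),round(a,1),len(P),P[:,2].mean().round(4)
print('plate',rect(reg(128,216,175,260,.009,.015)))
print('lf',rect(reg(160,202,198,214,.019,.025)))
print('es',rect(reg(146,160,210,240,.019,.025)))
print('lug top',rect(reg(364,392,172,204,.035,.06)))
print('lug foot',rect(reg(364,392,172,204,.0105,.02)))
c=reg(150,216,150,204,.03,.14)
for z in range(30,130,10):
    q=c[(c[:,2]>z/1e3)&(c[:,2]<z/1e3+.01)]
    if len(q): print(z,len(q),q.min(0).round(3),q.max(0).round(3))
```

```text
plate (array([502.7, 283.1]), array([230.6, 229.2]), 3.5, 4080, np.float64(0.0119))
lf (array([540.6, 261.5]), array([113.5,  37. ]), 88.7, 185, np.float64(0.0218))
es (array([483. , 337.2]), array([25.5, 82.9]), 85.6, 134, np.float64(0.0216))
lug top (array([ 589.3, -349.4]), array([22.6, 39.5]), 76.0, 101, np.float64(0.0477))
lug foot (array([ 588.5, -349. ]), array([62.5, 76.6]), 77.7, 329, np.float64(0.0146))
30 13 [0.561 0.286 0.033] [0.592 0.307 0.039]
40 23 [0.56  0.286 0.041] [0.596 0.31  0.05 ]
50 55 [0.56  0.288 0.05 ] [0.624 0.309 0.06 ]
60 57 [0.579 0.293 0.061] [0.659 0.31  0.07 ]
70 60 [0.592 0.292 0.07 ] [0.667 0.309 0.08 ]
80 16 [0.6   0.293 0.08 ] [0.653 0.309 0.09 ]
90 18 [0.612 0.294 0.09 ] [0.627 0.309 0.099]
100 5 [0.61  0.3   0.102] [0.617 0.302 0.108]
110 19 [0.591 0.294 0.112] [0.606 0.306 0.12 ]
120 8 [0.591 0.297 0.12 ] [0.599 0.303 0.123]
```

Units first: turns go in shares of pi rad. So 0.567 rad / 3.1416 = 0.1805.

```bash
python3 -m handwheel '{"ticks":[[0.8,0.045,-0.01,0,0,0,0.0191],[0.57,0.09,-0.02,0,0,0,0.0382],[0.57,0.135,-0.03,0,0,0,0.0573],[0.57,0.18,-0.04,0,0,0,0.0764],[0.57,0.225,-0.05,0,0,0,0.1019],[0.57,0.27,-0.06,0,0,0,0.1273],[0.57,0.315,-0.07,0,0,0,0.1528],[0.57,0.36,-0.08,0,0,0,0.1805],[0.57,0.4,-0.09,0,0,0,0.1805],[0.57,0.439,-0.099,0,0,0,0.1805]]}'; python3 -m handwheel '{"ticks":[[0.57,0,0,0,0,0,0],[0.57,0,0,0,0,0,0],[0.57,0,0,0,0,0,0]]}'
python3 - <<'E'
from h import *
p=camera_params('wrist'); Rm=cv2.Rodrigues(np.array(p['rvec'],float))[0]
print(p['fx'],-Rm.T@np.array(p['tvec']).reshape(3),Rm[2])
img,W=cloud('wrist'); save('w1',img); np.save('w1.npy',W)
E
```

```text
clock: 1.1
tool_pos: [0.5906, -0.3477, 0.2569]
eef_rot: [0.994, -0.113, -0.0, -0.0]
contact_force: [0.8, -0.9, -0.3]
opening: 0.572
finger_force: 0.0
clock: 1.4
tool_pos: [0.5876, -0.3511, 0.2571]
eef_rot: [0.993, -0.114, -0.001, 0.001]
contact_force: [-0.3, -0.3, 0.8]
opening: 0.571
finger_force: 0.0
333.8288901780831 [ 0.66733746 -0.36940676  0.38442508] [-0.30958024  0.07137672 -0.94819061]
```

View pics/w1.png

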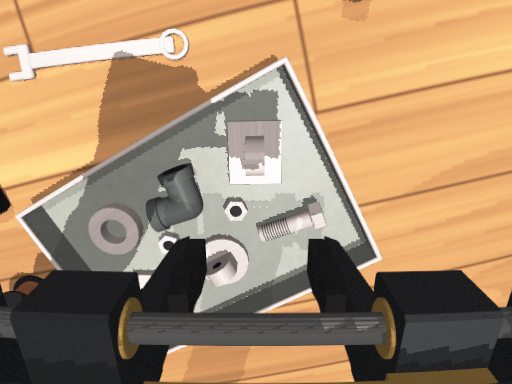

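The wrist view shows the lug with its rectangular foot at (255,152), clear of its neighbours. The gripper body is wide along the closing line.

Run:
```python
from h import *
W=np.load('w1.npy')
P=W[110:195,215:295].reshape(-1,3)
def rect(P):
    (c,s,a)=cv2.minAreaRect((P[:,:2]*1000).astype(np.float32)); return np.round(c,1),np.round(s,1),round(a,1),len(P),P[:,2].mean().round(4)
c0=np.array([.589,-.349])
P=P[np.linalg.norm(P[:,:2]-c0,axis=1)<.055]
print(rect(P[(P[:,2]>.012)&(P[:,2]<.018)])); t=P[P[:,2]>.030]; print(rect(t),t[:,2].max())
print(np.percentile(P[:,2],[2,20,50,80,99]).round(4))
st=get_state(); r=R.from_quat(st['eef_rot']).as_matrix(); print(st['tool_pos'],np.degrees(np.arctan2(*r[1::-1,1])),r[:,2])
```

```text
(array([ 590.5, -349.6]), array([60.2, 72.2]), 77.8, 2576, np.float64(0.0152))
(array([ 591.3, -349.9]), array([19.9, 38.6]), 77.4, 745, np.float64(0.0487)) 0.05467034222782981
[0.0019 0.0031 0.0142 0.0159 0.0533]
[ 0.58743676 -0.35142916  0.25730017] -103.17755817250269 [-0.0016472  -0.00105317 -0.99999809]
```

In the tool's units: -0.016 rad / 3.1416 = -0.0051.

```bash
python3 -m handwheel '{"ticks":[[0.57,0.002,-0.002,0.04,0,0,-0.0051],[0.57,0.002,-0.002,0.08,0,0,-0.0051],[0.57,0.002,-0.002,0.12,0,0,-0.0051],[0.57,0.002,-0.002,0.15,0,0,-0.0051],[0.57,0.002,-0.002,0.17,0,0,-0.0051],[0.57,0.002,-0.002,0.17,0,0,-0.0051],[0.57,0.002,-0.002,0.17,0,0,-0.0051]]}'
python3 - <<'E'
from h import *
img,W=cloud('wrist'); save('w2',img)
E
```

```text
clock: 2.15
tool_pos: [0.591, -0.3495, 0.088]
eef_rot: [0.994, -0.106, 0.0, 0.0]
contact_force: [0.8, -0.0, 0.4]
opening: 0.57
finger_force: 0.0
```

View pics/w2.png

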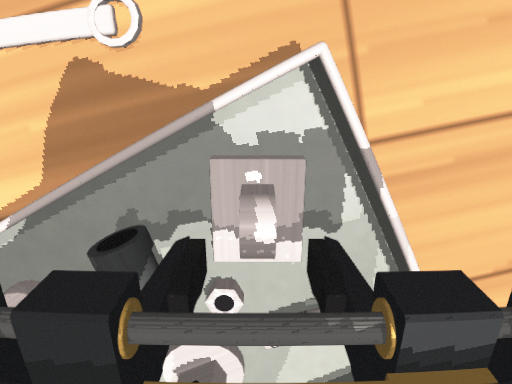

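The fingers straddle the lug upright (257,220) and are well centred. I'll descend and grip.

```bash
python3 -m handwheel '{"ticks":[[0.57,0,0,0.02,0,0,0],[0.57,0,0,0.035,0,0,0],[0.57,0,0,0.045,0,0,0],[0.57,0,0,0.05,0,0,0],[0.57,0,0,0.05,0,0,0],[0.0,0,0,0.05,0,0,0],[0.0,0,0,0.05,0,0,0],[0.0,0,0,0.05,0,0,0],[0.0,0,0,0.05,0,0,0],[0.0,0,0,0.05,0,0,0]]}' 45
```

```text
clock: 3.2
tool_pos: [0.5918, -0.349, 0.0379]
eef_rot: [0.994, -0.106, 0.0, 0.001]
contact_force: [-0.5, -1.5, 1.0]
opening: 0.224
finger_force: 45.0
```

```bash
python3 -m handwheel '{"ticks":[[0,0,0,-0.02,0,0,0],[0,0,0,-0.05,0,0,0],[0,0,0,-0.09,0,0,0],[0,0,0,-0.13,0,0,0],[0,0,0,-0.17,0,0,0],[0,0,0,-0.2,0,0,0],[0,0,0,-0.2,0,0,0],[0,0,0,-0.2,0,0,0]]}'
python3 - <<'E'
from h import *
st=get_state(); r=R.from_quat(st['eef_rot']).as_matrix(); print(st['tool_pos'],np.degrees(np.arctan2(*r[1::-1,1])),st['q'].round(2))
E
```

```text
clock: 4.0
tool_pos: [0.5908, -0.3473, 0.2368]
eef_rot: [0.994, -0.105, -0.001, -0.001]
contact_force: [-0.8, -0.5, -7.8]
opening: 0.221
finger_force: 45.0
[ 0.59078726 -0.34728945  0.23678805] -102.08367362158961 [ 0.46  0.79  0.02  1.39 -0.02  0.96 -1.31]
```

In the tool's units: -1.3 rad / 3.1416 = -0.4138.

```bash
python3 -m handwheel '{"ticks":[[0,-0.01,-0.022,0,0,0,-0.0255],[0,-0.03,-0.065,0,0,0,-0.0637],[0,-0.05,-0.11,0,0,0,-0.1082],[0,-0.07,-0.15,0,0,0,-0.1528],[0,-0.09,-0.195,0,0,0,-0.1974],[0,-0.11,-0.24,0,0,0,-0.2419],[0,-0.13,-0.285,0,0,0,-0.2865],[0,-0.15,-0.325,0,0,0,-0.331],[0,-0.165,-0.36,0,0,0,-0.3724],[0,-0.18,-0.395,0,0,0,-0.4138]]}'; python3 -m handwheel '{"ticks":[[0,0,0,0,0,0,0],[0,0,0,0,0,0,0]]}';  cat > rel.py <<'E'
import sys
from h import *
# world target x y z yawdeg(closing axis) -> shift in tool axes, rotation about tool z (tool assumed vertical)
x,y,z,yaw=map(float,sys.argv[1:5])
st=get_state(); r=R.from_quat(st['eef_rot']).as_matrix(); cur=np.degrees(np.arctan2(r[1,1],r[0,1]))
print('pos',st['tool_pos'].round(4),'yaw',cur.round(2),'zaxis',r[:,2].round(4),'F',st['contact_force'].round(1),'q',st['q'].round(2))
print('shift',(r.T@(np.array([x,y,z])-st['tool_pos'])).round(4),'rz',-np.radians((yaw-cur+180)%360-180).round(4))
E
python3 rel.py 0.46 0.24 0.237 3.5
```

```text
clock: 5.0
tool_pos: [0.4958, 0.0771, 0.2353]
eef_rot: [0.854, 0.521, -0.003, -0.001]
contact_force: [0.5, -0.1, -6.2]
opening: 0.223
finger_force: 45.0
clock: 5.2
tool_pos: [0.4965, 0.0765, 0.2356]
eef_rot: [0.855, 0.519, -0.002, -0.001]
contact_force: [0.4, -0.3, -7.0]
opening: 0.221
finger_force: 45.0
pos [0.4965 0.0765 0.2356] yaw -27.47 zaxis [-4.9e-03 -6.0e-04 -1.0e+00] F [ 0.4 -0.3 -7. ] q [-0.05  0.58 -0.31  1.95  0.27  0.67 -1.01]
shift [ 0.1282 -0.1078 -0.0013] rz -0.5406
```

In the tool's units: -0.54 rad / 3.1416 = -0.1719.

```bash
python3 -m handwheel '{"ticks":[[0,0.03,-0.025,0,0,0,-0.0382],[0,0.065,-0.055,0,0,0,-0.0796],[0,0.095,-0.08,0,0,0,-0.121],[0,0.12,-0.1,0,0,0,-0.1592],[0,0.128,-0.108,0,0,0,-0.1719],[0,0.128,-0.108,0,0,0,-0.1719],[0,0.128,-0.108,0,0,0,-0.1719]]}';  python3 rel.py 0.46 0.24 0.237 3.5
python3 - <<'E'
from h import *
for n in ['scene','top','wrist']:
    img,W=cloud(n); save('a_'+n,img); np.save('a_'+n+'.npy',W)
s=cv2.imread('pics/a_scene.png')[90:240,180:400]; cv2.imwrite('pics/a_mix.png',np.vstack([cv2.imread('pics/a_wrist.png')[:,:],cv2.resize(s,(512,349))[:210]]))
E
```

```text
clock: 5.9
tool_pos: [0.4623, 0.2363, 0.2364]
eef_rot: [0.688, 0.726, -0.002, 0.001]
contact_force: [0.5, -0.6, -6.5]
opening: 0.224
finger_force: 45.0
pos [0.4623 0.2363 0.2364] yaw 3.07 zaxis [-0.0016 -0.0037 -1.    ] F [ 0.5 -0.6 -6.5] q [-0.29  0.61 -0.44  1.9   0.38  0.73 -0.9 ]
shift [ 0.0038 -0.0021 -0.0006] rz -0.0075
```

View pics/a_mix.png

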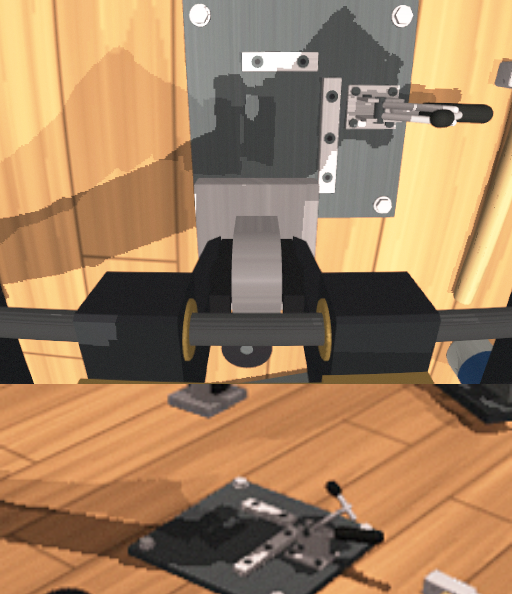

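The wrist view (top) shows the long fence at (330,135), the end stop at (280,62) and the open clamp at (370,107) to (490,113). The held lug hides the near part of the plate. Next I'll fit the stop faces and the clamp envelope.

Run:
```python
from h import *
W=np.load('a_wrist.npy')
def rect(P):
    (c,s,a)=cv2.minAreaRect((P[:,:2]*1000).astype(np.float32)); return np.round(c,1),np.round(s,1),round(a,1),len(P),P[:,2].mean().round(4)
def reg(u0,u1,v0,v1,z0,z1):
    P=W[v0:v1,u0:u1].reshape(-1,3); return P[(P[:,2]>z0)&(P[:,2]<z1)]
lf=reg(316,345,70,200,.019,.025); es=reg(232,322,46,74,.019,.025)
print(rect(lf),rect(es)); print('plate z',np.nanmedian(W[100:150,230:300,2]))
# frame: angle via scan on edges
yaw=np.radians(3.5); ux=np.array([np.cos(yaw),np.sin(yaw)]); uy=np.array([-ux[1],ux[0]])
for a in (2.5,3,3.5,4,4.5):
    y=np.radians(a); x_=np.array([np.cos(y),np.sin(y)]); y_=np.array([-x_[1],x_[0]])
    p=lf[:,:2]@x_; q=es[:,:2]@y_
    print(a,np.percentile(p,[1,99]).round(4),np.percentile(q,[1,99]).round(4))
for n in ['wrist','scene']:
    V=np.load(('a_' if n=='wrist' else '')+n+('' if n=='wrist' else '0')+'.npy').reshape(-1,3)
    V=V[np.all(np.isfinite(V),1)&(V[:,0]>.54)&(V[:,0]<.72)&(V[:,1]>.24)&(V[:,1]<.38)&(V[:,2]>.026)&(V[:,2]<.14)]
    print(n)
    for z in range(30,130,10):
        q=V[(V[:,2]>z/1e3)&(V[:,2]<z/1e3+.01)]
        if len(q): print(z,len(q),'jig x',(q[:,:2]@ux).min().round(3),'y',(q[:,:2]@uy).min().round(3),(q[:,:2]@uy).max().round(3))
```

```text
(array([535.2, 269.3]), array([ 25. , 127.8]), 7.3, 2010, np.float64(0.0222)) (array([479.2, 337.5]), array([73.8, 16.9]), 3.2, 1440, np.float64(0.0223))
plate z 0.012142166458239352
2.5 [0.5365 0.5557] [0.3076 0.3248]
3 [0.539  0.5574] [0.3035 0.3203]
3.5 [0.5414 0.5594] [0.2991 0.316 ]
4 [0.5435 0.5615] [0.2945 0.3118]
4.5 [0.5453 0.5637] [0.29   0.3076]
wrist
30 76 jig x 0.577 y 0.251 0.277
40 93 jig x 0.577 y 0.251 0.275
50 619 jig x 0.577 y 0.251 0.274
60 387 jig x 0.598 y 0.254 0.272
70 812 jig x 0.606 y 0.254 0.272
80 162 jig x 0.617 y 0.255 0.271
90 131 jig x 0.628 y 0.256 0.271
100 11 jig x 0.632 y 0.262 0.266
110 275 jig x 0.606 y 0.256 0.27
120 109 jig x 0.608 y 0.259 0.268
scene
30 37 jig x 0.579 y 0.249 0.269
40 51 jig x 0.579 y 0.247 0.273
50 58 jig x 0.582 y 0.248 0.272
60 72 jig x 0.604 y 0.248 0.266
70 51 jig x 0.613 y 0.248 0.263
80 25 jig x 0.62 y 0.251 0.265
90 18 jig x 0.625 y 0.25 0.266
100 14 jig x 0.62 y 0.253 0.262
110 25 jig x 0.608 y 0.252 0.266
120 3 jig x 0.613 y 0.253 0.257
```

In the tool's units: -0.0075 rad / 3.1416 = -0.0024.

```bash
python3 rel.py 0.4706 0.2672 0.0495 3.5; python3 -m handwheel '{"ticks":[[0,0.01,-0.003,0.03,0,0,-0.0024],[0,0.02,-0.006,0.07,0,0,-0.0024],[0,0.03,-0.01,0.11,0,0,-0.0024],[0,0.03,-0.01,0.14,0,0,-0.0024],[0,0.03,-0.01,0.165,0,0,-0.0024],[0,0.03,-0.01,0.18,0,0,-0.0024],[0,0.03,-0.01,0.18,0,0,-0.0024],[0,0.03,-0.01,0.18,0,0,-0.0024]]}';  python3 rel.py 0.4706 0.2672 0.047 3.5
```

```text
pos [0.4627 0.2368 0.237 ] yaw 3.07 zaxis [-4.0e-04 -2.3e-03 -1.0e+00] F [-0.1 -0.2 -6.3] q [-0.29  0.61 -0.44  1.89  0.38  0.73 -0.9 ]
shift [0.0304 0.0096 0.1874] rz -0.0074
clock: 6.85
tool_pos: [0.4511, 0.2683, 0.0577]
eef_rot: [0.684, 0.729, 0.0, 0.0]
contact_force: [0.3, 0.1, -7.0]
opening: 0.222
finger_force: 45.0
pos [0.4511 0.2683 0.0577] yaw 3.67 zaxis [ 7.e-04 -2.e-04 -1.e+00] F [ 0.3  0.1 -7. ] q [-0.5   0.9  -0.21  2.    0.58  0.31 -1.13]
shift [-0.0023  0.0194  0.0107] rz 0.003
```

```bash
python3 -m handwheel '{"ticks":[[0,-0.002,0.01,0,0,0,0],[0,-0.002,0.0194,0,0,0,0],[0,-0.002,0.0194,0.004,0,0,0],[0,-0.002,0.0194,0.008,0,0,0],[0,-0.002,0.0194,0.0105,0,0,0],[0,-0.002,0.0194,0.0105,0,0,0]]}';  python3 rel.py 0.4706 0.2672 0.047 3.5
```

```text
clock: 7.45
tool_pos: [0.4694, 0.2678, 0.0469]
eef_rot: [0.683, 0.73, -0.0, 0.0]
contact_force: [0.5, -0.6, -3.2]
opening: 0.223
finger_force: 45.0
pos [0.4694 0.2678 0.0469] yaw 3.78 zaxis [-4.e-04 -6.e-04 -1.e+00] F [ 0.5 -0.6 -3.2] q [-0.47  0.93 -0.23  1.95  0.58  0.33 -1.1 ]
shift [-0.0007  0.0011 -0.0001] rz 0.0048
```

In the tool's units: -0.38 rad / 3.1416 = -0.121.

```bash
python3 -m handwheel '{"ticks":[[0.57,0,0,0,0,0,0],[0.57,0,0,0,0,0,0],[0.57,0,0,0,0,0,0],[0.57,0,0,0,0,0,0],[0.57,0,0,-0.02,0,0,0],[0.57,0,0,-0.045,0,0,0],[0.65,0,0,-0.075,0,0,0],[0.65,0,0,-0.09,0,0,-0.0318],[0.65,0,0,-0.09,0,0,-0.0764],[0.65,0,0,-0.09,0,0,-0.121]]}'; python3 -m handwheel '{"ticks":[[0.65,0,0,0,0,0,-0.0446],[0.65,0,0,0,0,0,-0.0891],[0.65,0,0,0,0,0,-0.1337],[0.65,0,0,0,0,0,-0.1783],[0.65,0,0,0,0,0,-0.2228],[0.65,0,0,0,0,0,-0.2674],[0.65,0,0,0,0,0,-0.3119],[0.65,0,0,0,0,0,-0.3565],[0.65,0,0,0,0,0,-0.3788],[0.65,0,0,0,0,0,-0.3788]]}';  python3 rel.py 0.4700 0.2675 0.137 93.5
python3 - <<'E'
from h import *
img,W=cloud('wrist'); save('b_wrist',img); np.save('b.npy',W)
def rect(P):
    (c,s,a)=cv2.minAreaRect((P[:,:2]*1000).astype(np.float32)); return np.round(c,1),np.round(s,1),round(a,1),len(P),P[:,2].mean().round(4)
P=W.reshape(-1,3); P=P[np.linalg.norm(P[:,:2]-[.47,.2675],axis=1)<.05]
print(rect(P[(P[:,2]>.022)&(P[:,2]<.026)]),rect(P[(P[:,2]>.04)&(P[:,2]<.066)]))
E
```

```text
clock: 8.45
tool_pos: [0.4703, 0.2681, 0.1378]
eef_rot: [0.531, 0.847, 0.001, 0.001]
contact_force: [0.7, -0.3, -0.4]
opening: 0.654
finger_force: 0.0
clock: 9.45
tool_pos: [0.4699, 0.2677, 0.1368]
eef_rot: [-0.032, 0.999, -0.0, -0.0]
contact_force: [-0.6, -0.5, 0.4]
opening: 0.648
finger_force: 0.0
pos [0.4699 0.2677 0.1368] yaw 93.69 zaxis [-3.e-04 -0.e+00 -1.e+00] F [-0.6 -0.5  0.4] q [-0.16  0.87 -0.77  1.91  0.89  0.75  0.18]
shift [-0.0001 -0.0002 -0.0002] rz 0.0033
(array([468.4, 267.7]), array([60.3, 72.2]), 3.6, 4657, np.float64(0.0242)) (array([468.5, 267.6]), array([21.1, 40. ]), 3.7, 2073, np.float64(0.0564))
```

View pics/b_wrist.png

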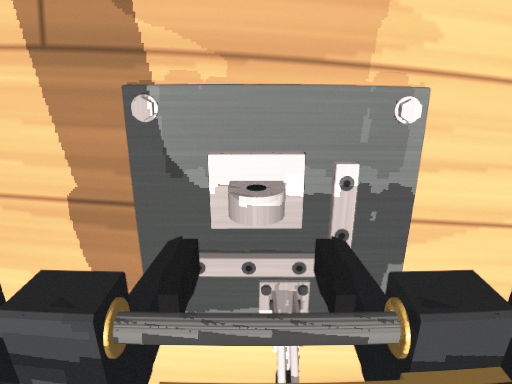

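The wrist view shows the lug standing foot down and square at (256,200). The end stop is to its right at (345,205) and the long fence below it at (250,266). I'll descend and grip along y.

```bash
python3 -m handwheel '{"ticks":[[0.65,0.001,0,0.03,0,0,0],[0.65,0.001,0,0.06,0,0,0],[0.65,0.001,0,0.08,0,0,0],[0.65,0.001,0,0.092,0,0,0],[0.65,0.001,0,0.092,0,0,0],[0,0.001,0,0.092,0,0,0],[0,0.001,0,0.092,0,0,0],[0,0.001,0,0.092,0,0,0],[0,0.001,0,0.092,0,0,0],[0,0.001,0,0.092,0,0,0]]}' 60; python3 rel.py 0.4949 0.2936 0.045 93.5
```

```text
clock: 10.5
tool_pos: [0.4692, 0.2679, 0.0453]
eef_rot: [-0.032, 0.999, 0.0, 0.0]
contact_force: [-0.8, -1.5, 3.8]
opening: 0.447
finger_force: 60.0
pos [0.4692 0.2679 0.0453] yaw 93.69 zaxis [ 8.e-04  1.e-04 -1.e+00] F [-0.8 -1.5  3.8] q [-0.24  1.   -0.63  1.94  1.09  0.6   0.01]
shift [-0.0273  0.024   0.0004] rz 0.0033
```

```bash
python3 -m handwheel '{"ticks":[[0,-0.004,0.004,0,0,0,0],[0,-0.009,0.009,0,0,0,0],[0,-0.014,0.014,0,0,0,0],[0,-0.019,0.018,0,0,0,0],[0,-0.0235,0.021,0,0,0,0],[0,-0.0235,0.021,0,0,0,0],[0,-0.0235,0.021,0,0,0,0]]}'; python3 rel.py 0.4942 0.2937 0.045 93.5
python3 -m handwheel '{"ticks":[[0,0,0.001,0,0,0,0],[0,0,0.002,0,0,0,0],[0,0,0.003,0,0,0,0],[0,0,0.003,0,0,0,0],[0,0,0.003,0,0,0,0]]}'; python3 rel.py 0.4942 0.2937 0.045 93.5
```

```text
clock: 11.2
tool_pos: [0.4909, 0.2907, 0.0453]
eef_rot: [-0.032, 0.999, 0.0, 0.0]
contact_force: [-1.5, -0.7, 4.7]
opening: 0.452
finger_force: 60.0
pos [0.4909 0.2907 0.0453] yaw 93.72 zaxis [ 2.e-04  5.e-04 -1.e+00] F [-1.5 -0.7  4.7] q [-0.24  1.03 -0.66  1.85  1.03  0.66  0.09]
shift [-0.0035  0.0028  0.0003] rz 0.0038
clock: 11.7
tool_pos: [0.4911, 0.2918, 0.0453]
eef_rot: [-0.032, 0.999, -0.001, 0.0]
contact_force: [-0.5, -4.1, 8.4]
opening: 0.447
finger_force: 60.0
pos [0.4911 0.2918 0.0453] yaw 93.66 zaxis [ 7.0e-04 -2.8e-03 -1.0e+00] F [-0.5 -4.1  8.4] q [-0.25  1.03 -0.66  1.84  1.03  0.67  0.09]
shift [-0.0032  0.0017  0.0003] rz 0.0027
```

```bash
python3 -m handwheel '{"ticks":[[0,-0.001,0,0,0,0,0],[0,-0.002,0,0,0,0,0],[0,-0.003,0,0,0,0,0],[0,-0.004,0,0,0,0,0],[0,-0.004,0,0,0,0,0]]}'; python3 rel.py 0.4942 0.2937 0.045 93.5
python3 -m handwheel '{"ticks":[[0,-0.001,0.001,0,0,0,0],[0,-0.002,0.002,0,0,0,0],[0,-0.002,0.002,0,0,0,0]]}'; python3 rel.py 0.4942 0.2937 0.045 93.5
```

```text
clock: 12.2
tool_pos: [0.4927, 0.2927, 0.0454]
eef_rot: [-0.033, 0.999, -0.001, -0.001]
contact_force: [-4.5, -3.9, 11.1]
opening: 0.453
finger_force: 60.0
pos [0.4927 0.2927 0.0454] yaw 93.75 zaxis [-0.0028 -0.0023 -1.    ] F [-4.5 -3.9 11.1] q [-0.24  1.03 -0.67  1.83  1.02  0.67  0.1 ]
shift [-0.0015  0.001   0.0004] rz 0.0044
clock: 12.5
tool_pos: [0.4934, 0.2928, 0.0454]
eef_rot: [-0.033, 0.999, -0.003, -0.002]
contact_force: [-8.5, -8.9, 16.2]
opening: 0.449
finger_force: 60.0
pos [0.4934 0.2928 0.0454] yaw 93.75 zaxis [-0.0046 -0.0066 -1.    ] F [-8.5 -8.9 16.2] q [-0.24  1.03 -0.67  1.83  1.02  0.68  0.1 ]
shift [-0.0008  0.0009  0.0004] rz 0.0044
```

In the tool's units: -0.007 rad / 3.1416 = -0.0022.

```bash
python3 -m handwheel '{"ticks":[[0,0,0,-0.0005,-0.001,-0.0006,0],[0,0,0,-0.001,-0.0022,-0.0016,0],[0,0,0,-0.001,-0.0022,-0.0016,0],[0,0,0,-0.001,-0.0022,-0.0016,0]]}'; python3 rel.py 0.4942 0.2937 0.045 93.5
python3 -m handwheel '{"ticks":[[0,0,0,-0.001,0,0,0],[0,0,0,-0.001,0,0,0],[0,0,0,-0.001,0,0,0]]}'; python3 rel.py 0.4942 0.2937 0.045 93.5; python3 -c "
from h import *
img,W=cloud('wrist'); save('c_wrist',img); np.save('c.npy',W); print(get_state()['moment'])"
```

```text
clock: 12.9
tool_pos: [0.4946, 0.2928, 0.0453]
eef_rot: [-0.032, 0.999, 0.0, 0.001]
contact_force: [-4.1, -4.5, 5.7]
opening: 0.45
finger_force: 60.0
pos [0.4946 0.2928 0.0453] yaw 93.68 zaxis [ 0.001  0.001 -1.   ] F [-4.1 -4.5  5.7] q [-0.24  1.03 -0.67  1.83  1.03  0.67  0.1 ]
shift [0.0004 0.0009 0.0003] rz 0.0032
clock: 13.2
tool_pos: [0.4953, 0.2928, 0.0455]
eef_rot: [-0.032, 0.999, 0.001, 0.001]
contact_force: [-2.7, -4.6, -3.6]
opening: 0.446
finger_force: 60.0
pos [0.4953 0.2928 0.0455] yaw 93.64 zaxis [ 0.0013  0.0016 -1.    ] F [-2.7 -4.6 -3.6] q [-0.24  1.03 -0.67  1.83  1.02  0.67  0.1 ]
shift [0.001  0.0009 0.0005] rz 0.0025
[-1.02150854  0.52830113 -0.19642334]
```

View pics/c_wrist.png

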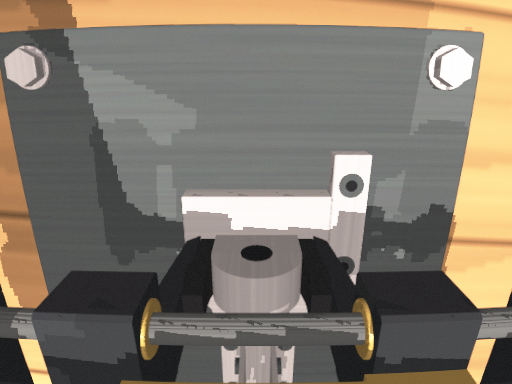

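The lug foot is against the end stop at pixel column 332 and close to the fence. I'll ease the vertical load and push along both axes while watching the motion and the force.

In the tool's units: -0.003 rad / 3.1416 = -0.001.

```bash
python3 -m handwheel '{"ticks":[[0,-0.001,0.0005,0.0003,0,0,0],[0,-0.002,0.001,0.0005,0,0,0],[0,-0.002,0.001,0.0005,0,0,0],[0,-0.002,0.001,0.0005,0,0,0]]}'; python3 rel.py 0.4942 0.2937 0.045 93.5
python3 -m handwheel '{"ticks":[[0,-0.001,0.0005,0,0,-0.0006,0],[0,-0.002,0.001,0,0,-0.001,0],[0,-0.002,0.001,0,0,-0.001,0],[0,-0.002,0.001,0,0,-0.001,0]]}'; python3 rel.py 0.4942 0.2937 0.045 93.5;  python3 -c "
from h import *
print(get_state()['moment'])"
```

```text
clock: 13.65
tool_pos: [0.4954, 0.2929, 0.0454]
eef_rot: [-0.032, 0.999, -0.0, -0.001]
contact_force: [-8.3, -7.6, 4.3]
opening: 0.451
finger_force: 60.0
pos [0.4954 0.2929 0.0454] yaw 93.65 zaxis [-0.0013 -0.001  -1.    ] F [-8.3 -7.6  4.3] q [-0.24  1.03 -0.67  1.83  1.02  0.68  0.1 ]
shift [0.0011 0.0009 0.0004] rz 0.0026
clock: 14.05
tool_pos: [0.4954, 0.293, 0.0454]
eef_rot: [-0.032, 0.999, -0.002, -0.001]
contact_force: [-12.4, -10.6, 8.1]
opening: 0.448
finger_force: 60.0
pos [0.4954 0.293  0.0454] yaw 93.67 zaxis [-0.0013 -0.0033 -1.    ] F [-12.4 -10.6   8.1] q [-0.24  1.03 -0.67  1.83  1.02  0.68  0.1 ]
shift [0.0012 0.0008 0.0004] rz 0.003
[-1.93906989  2.32460681 -0.28442412]
```

Both stops now hold, since pushing gives no further motion. I'll trim out the slight tilt and the yaw moment and bring the push to about 10 N.

Units first: turns go in shares of pi rad. So -0.004 rad / 3.1416 = -0.0013.

```bash
python3 -m handwheel '{"ticks":[[0,0.0005,0,-0.0002,-0.0006,0,0.0006],[0,0.001,0,-0.0004,-0.0013,0,0.0013],[0,0.001,0,-0.0004,-0.0013,0,0.0013],[0,0.001,0,-0.0004,-0.0013,0,0.0013]]}'
cat > m.py <<'E'
from h import *
import sys
st=get_state(); y=np.radians(3.5); c,s=np.cos(y),np.sin(y); x,yy=st['tool_pos'][:2]; f=st['contact_force']
r=R.from_quat(st['eef_rot']).as_matrix()
print('jig',round(c*x+s*yy,4),round(c*yy-s*x,4),'F',(c*f[0]+s*f[1]).round(1),(c*f[1]-s*f[0]).round(1),f[2].round(1),'M',st['moment'].round(2),'z',r[:,2].round(4),'yaw',np.degrees(np.arctan2(r[1,1],r[0,1])).round(2))
E
python3 m.py;  python3 -m handwheel '{"ticks":[[0,0,0,0,0,0,0.001],[0,0,0,0,0,0,0.0019],[0,0,0,0,0,0,0.0019]]}' >/dev/null; python3 m.py; python3 -m handwheel '{"ticks":[[0,0,0,0,0,0,0],[0,0,0,0,0,0,0]]}' >/dev/null; python3 m.py
```

```text
clock: 14.45
tool_pos: [0.4954, 0.2929, 0.0454]
eef_rot: [-0.03, 1.0, 0.0, -0.0]
contact_force: [-9.6, -9.8, 2.9]
opening: 0.449
finger_force: 60.0
jig 0.5123 0.2621 F -10.2 -9.2 2.9 M [-2.12  1.76 -0.  ] z [-1.e-04  8.e-04 -1.e+00] yaw 93.48
jig 0.5123 0.2621 F -9.7 -8.3 3.6 M [-2.1   1.7   0.36] z [ 2.e-04  6.e-04 -1.e+00] yaw 93.23
jig 0.5123 0.2621 F -9.6 -7.3 3.1 M [-2.13  1.73  0.35] z [ 2.e-04  5.e-04 -1.e+00] yaw 93.23
```

In the tool's units: -0.006 rad / 3.1416 = -0.0019.

```bash
python3 -m handwheel '{"ticks":[[0,0,0.0005,0,0,0,-0.001],[0,0,0.0008,0,0,0,-0.0019],[0,0,0.0008,0,0,0,-0.0019],[0,0,0.0008,0,0,0,-0.0019]]}' >/dev/null; python3 m.py; python3 -m handwheel '{"ticks":[[0,0,0,0,0,0,0],[0,0,0,0,0,0,0],[0,0,0,0,0,0,0],[0,0,0,0,0,0,0],[0,0,0,0,0,0,0]]}' >/dev/null; python3 m.py
python3 - <<'E'
from h import *
img,W=cloud('wrist'); np.save('d.npy',W)
i2,_=cloud('scene')
c=img[140:300,160:400]; s=i2[100:220,220:370]
save('d_mix',np.vstack([cv2.resize(c,(480,320),interpolation=1),cv2.resize(s,(480,270))[:270]]))
def line(p): 
    v=cv2.fitLine(p.astype(np.float32),cv2.DIST_HUBER,0,.01,.01).ravel(); return np.degrees(np.arctan2(v[1],v[0])),v[2:]
# foot top plane tilt, and the foot's free (-x) edge direction
y=np.radians(3.5); ux=np.array([np.cos(y),np.sin(y)]); uy=np.array([-ux[1],ux[0]])
P=W.reshape(-1,3); P=P[np.isfinite(P).all(1)]; a=P[:,:2]@ux-.5123; b=P[:,:2]@uy-.2621
f=(a>-.033)&(a<-.012)&(abs(b)<.034)&(P[:,2]>.02)&(P[:,2]<.028)
A=np.c_[a[f],b[f],np.ones(f.sum())]; print('foot n',f.sum(),np.linalg.lstsq(A,P[f,2],rcond=None)[0].round(4))
q=(P[:,2]>.0215)&(P[:,2]<.028)&(a>-.04)&(a<-.02)
e=[(t,np.percentile(a[q&(abs(b-t)<.003)],2)) for t in np.arange(-.03,.031,.006)]
print('edge slope deg',np.degrees(np.polyfit(*np.array(e).T,1)[0]).round(2),np.array(e)[:,1].round(4))
E
```

```text
jig 0.5123 0.2622 F -9.8 -10.3 6.0 M [-2.19  1.82 -0.03] z [-1.e-04 -6.e-04 -1.e+00] yaw 93.45
jig 0.5123 0.2621 F -10.6 -9.9 5.1 M [-2.17  1.79 -0.02] z [-1.e-04 -6.e-04 -1.e+00] yaw 93.45
foot n 5408 [ 0.0439 -0.0002  0.0251]
edge slope deg 0.06 [-0.0307 -0.0308 -0.0307 -0.0308 -0.0309 -0.0307 -0.0307 -0.0307 -0.0306
 -0.0307 -0.0308]
```

View pics/d_mix.png

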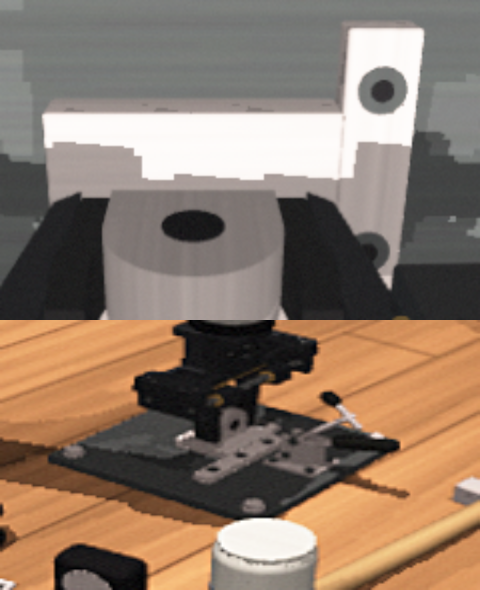

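The view shows the foot edge flush on the end stop (crop column 342) and the gripper clear of the clamp. I'll re-check the foot's flatness without its side-wall pixels.

Run:
```python
from h import *
W=np.load('d.npy'); y=np.radians(3.5); ux=np.array([np.cos(y),np.sin(y)]); uy=np.array([-ux[1],ux[0]])
P=W.reshape(-1,3); P=P[np.isfinite(P).all(1)]; a=P[:,:2]@ux-.5123; b=P[:,:2]@uy-.2621
for z0,z1,a0,a1,b0,b1,n in [(.0225,.0265,-.028,-.0125,-.034,.034,'foot'),(.009,.015,-.09,-.04,-.1,.03,'plate')]:
    f=(a>a0)&(a<a1)&(b>b0)&(b<b1)&(P[:,2]>z0)&(P[:,2]<z1)
    A=np.c_[a[f],b[f],np.ones(f.sum())]; print(n,f.sum(),np.linalg.lstsq(A,P[f,2],rcond=None)[0].round(4),np.median(P[f,2]).round(4))
    if n=='foot': print([np.median(P[f&(a>t)&(a<=t+.004),2]).round(4) for t in np.arange(-.028,-.012,.004)])
```

```text
foot 4144 [ 0.0031 -0.0004  0.0243] 0.0242
[np.float64(0.0242), np.float64(0.0243), np.float64(0.0242), np.float64(0.0243)]
plate 27950 [-0.001  -0.      0.0121] 0.0122
```

```bash
python3 -c "
from plant import finish_job
print(finish_job())"
```

```text
the job is handed in; nothing more can be done
None
```

The lug sits flat and square in the corner, still gripped at 60 N and pressed about 10 N against each stop; I gripped it across its 40 mm width, as a grip across the thickness left the gripper only about 1 mm from the clamp, and the job was handed in.

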